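# Hang the blue caddy on the twin-pin stand

### The arm

A 6-joint arm with a two-finger parallel gripper is mounted at the origin on the work surface; the furniture and walls round the work are solid. World frame = base frame: x ahead of the robot, y to its left, z up, the work surface at z = 0. Lengths are in mm, angles in rad, forces in N, time in s.
With the tool pointing down it reaches from about 400 to 925 mm from the base axis. Payload 3.4 kg.
Tool frame: the origin (TCP) lies on the mounting face of the last link; the fingertips stand ctrl.nose_length ahead of it and the grasp point (between the pads) lies 155 mm ahead of it (ctrl.nose_length is the distance from the TCP to the fingertips, in mm); z points along the fingers, y is the line along which they close (so a half turn about z gives the same grasp; the last joint's range is limited). The gripper opens to 85 mm and grips with 20 to 120 N. Pads are 22 mm wide; open, the fingers measure 114 mm over their backs; the gripper's body (76 mm by 85 mm) begins 54 mm behind the grasp point. The pads swing forward as they close: fully open they stand 13 mm farther back than shut.
Start: joints at [1.081, 0.307, 1.506, -0, 1.328, -0.073], TCP at [232.279, 526.003, 404.705] pointing down, gripper open.
Joint ranges: [-3.12, 3.12], [-1.05, 2.28], [0.14, 2.33], [-1.42, 4.57], [0.1, 2.73], [-2.68, 2.68]. Speed limits (rad/s): [2.57, 2.57, 3.14, 3.14, 3.14, 3.14].

### API

Orientations are given as a unit quaternion [x, y, z, w].
In Python, from rig import ctrl, imaging gives the robot as it stands.
- The arm moves only by the tool send_rows, never from a script. Its argument "targets" is a list of rows, each a list of 3 entries, a list of its own where there are three numbers: the shift along the tool's x, y, z in mm, then the turn, a rotation vector about the tool's x, y, z in rad, then the finger opening in mm, from 0 to 85.4. In form: [[[dx, dy, dz], [ax, ay, az], jaw], ...]. A call has exactly 8 rows; each row shifts and turns the commanded pose from where the row before left it, along the tool's axes as they then stand; what a row does not reach is not made up. A row lasts 1/8 s, in which the tool goes at most 62.5 mm and 10.7 degrees, less where a joint would pass 70% of its speed; a pose out of reach is approached as far as the arm can. A call with a gripper value outside its range is refused whole. The fingers move at their own pace and stop on an object; the grip force is fixed at half the most. Time passes only in rows, so rows that do not move let the fingers close, or fill a call up. It gives the time, the measured TCP pose, the force, the opening and the grip force at its end, in the units of the state.
- ctrl.state(): the state, without advancing time (a new reading comes with each control period).
- imaging.capture(name): name is "scene" or "top"; returns (picture, depth): 480x640x3 uint8, red, green, blue; 480x640 float32, mm along the optical axis (not along the pixel's ray), 0 where there is no reading.
- imaging.calibration(name): a dict with "camera_matrix" (3x3 intrinsics, pixels), "rvec" (rotation vector, rad) and "tvec" (3), from world to camera coordinates, as OpenCV has them. Camera axes: x right, y down, z forward; pixel columns grow to the right and rows downward; lengths in mm; the calibration is good to about 2 mm. A picture is of the moment at which its call begins. calibration takes no time and is no camera call.
- ctrl.finish_job(): hands the job in; it is judged then, once.
The state is a dict: "time": time; "joint_positions": joint angles; "qd": joint speeds; "effort": joint torques, N m; "tool_pos": TCP position; "ee_rot": TCP orientation; "force": force on the tool from outside, world axes, zero at the start; "ft_torque": the same for the moment, N m; "finger_gap": finger opening in mm; "grip_force": force on a finger pad.
Only numpy, scipy, OpenCV 4.12 (cv2) and the standard library are available. Lean on these libraries where they do the work, as an engineer would, in place of code of your own. Each camera call takes 0.05 s, during which the arm holds its last target. There are 200 camera calls.

### The job

Clear the packing bench a little: hang the empty blue caddy on the grey stand, with both of its eyes over the stand's two pins at once, so that it hangs level with its ears down on the arms. Leave the yellow caddy, which has no eyes, where it stands.

Things in the scene. Friction and masses are not known exactly. Their poses are not given: they have to be found in the camera images.
- blue_caddy: Blue plastic caddy, loose, about 0.25 kg: open box 70 (x) x 84 (y) x 60 mm high. Origin: centre of its underside, z up. Two flat ears 46 x 46 x 5 mm stand out at the rim to +y and -y, undersides 55 mm up, each with a round 30 mm eye (through hole) at x = 0, y = +65 or -65 mm. The same turned half round.
- blue_grip (a point): Centre of the blue caddy's black grip bar, on its middle, 95 mm above its underside. The bar is 16 (x) x 66 (y) x 14 mm (z) and runs along the caddy's y; pinch it across x from above. Below it are only two 10 mm posts and the middle wall, 69 mm up; the box rim is 60 mm up. Axes as the caddy's.
- yellow_caddy: Yellow plastic caddy with the same box and grip bar but no ears or eyes, loose; a bystander. Origin: centre of its underside, axes as the blue one's.
- pin_stand: Grey stand, fixed. Origin: on the table midway below its pins; y along the line of pins, x to its back panel (front at x = 73 mm, top 128 mm up). Two arms along x at y = +65 and -65 mm, 16 mm wide, tops 120 mm up, front ends x = -40 mm; on each at x = 0 an upright pin, 8 mm thick, 30 mm high. A hung caddy's box is between the arms, underside 65 mm up, its y along the stand's.

How it is judged:
By the outcome, as a careful person would: the job done as asked, in the order asked, and still so for the second after the job is handed in, with the robot touching nothing.
It also fails if it takes over 43 s, if anything falls off the work surface, if the arm or the gripper's body presses on something with over 40 N, if the wrist force passes 120 N, or if a joint passes its speed limit or range.

## Working session

There is one attempt and no reset: what is moved stays moved. The work goes in short steps, Python scripts to look and compute and a tool call to move; the robot and the scene stay as the last step left them, time stands still between calls to the robot, and variables do not carry over. Pictures are saved under pics/ and viewed, at most 10 in all, crops included, and the job is handed in when it is done.

Besides the shell and the picture viewer there is one more tool, called after "Request:" as name(argument=value, ...), one argument or row to a line, values as JSON. send_rows: Moves the arm, as the interface text tells. Its arguments: {"type":"object","properties":{"targets":{"type":"array"}},"required":["targets"]}

```bash
mkdir -p pics
python3 - <<'E'
from rig import ctrl, imaging
import cv2,numpy as np
print(ctrl.state(), ctrl.nose_length)
for n in("scene","top"):
    p,d=imaging.capture(n); cv2.imwrite(f"pics/{n}0.png",p[:,:,::-1]); np.savez(f"{n}0.npz",p=p,d=d)
    c=imaging.calibration(n); R=cv2.Rodrigues(np.array(c["rvec"],float))[0]
    print(n,c["camera_matrix"],(-R.T@np.array(c["tvec"]).ravel()))
E
```

```text
{'time': 0.0, 'joint_positions': array([ 1.08150338e+00,  3.07563012e-01,  1.50766092e+00, -1.53608302e-06,
        1.32837253e+00, -7.34879126e-02]), 'qd': array([-9.95454350e-04, -9.81271725e-04, -8.81142628e-05, -2.97250753e-04,
       -5.45045784e-04,  6.29473289e-04]), 'effort': array([-8.60683667e-04, -4.57557392e+01, -2.51913124e+01,  2.57533242e-05,
        1.31184250e-02, -4.10696458e-06]), 'tool_pos': array([232.11623838, 525.70142534, 403.79109471]), 'ee_rot': array([ 2.06407755e-01,  9.78465551e-01, -9.62705893e-04, -2.77504168e-04]), 'force': array([-0.08769027, -0.77228526, -0.01612443]), 'ft_torque': array([0.06328136, 0.00931333, 0.0061565 ]), 'grip_force': 0.0, 'finger_gap': 85.47920703098598} 173.4
scene [[476.58056465   0.         316.39206968]
 [  0.         476.58056465 242.18975784]
 [  0.           0.           1.        ]] [ -96.79249069 -685.14529096  597.75914417]
top [[599.66431906   0.         321.76478711]
 [  0.         599.66431906 228.90096125]
 [  0.           0.           1.        ]] [ 323.3508864   -11.79220199 1569.80231853]
```

View pics/scene0.png

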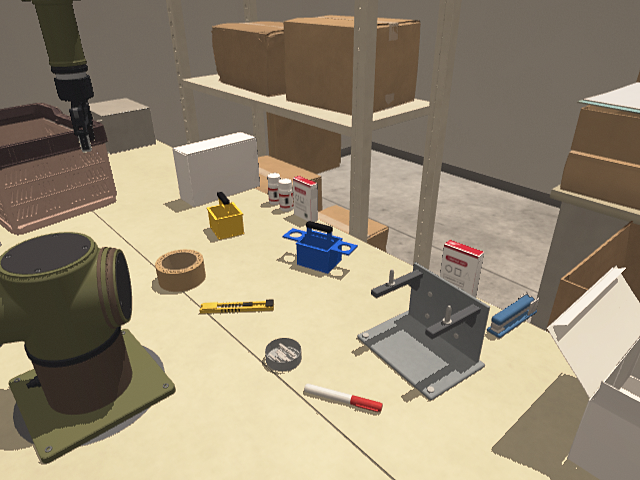

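View pics/top0.png

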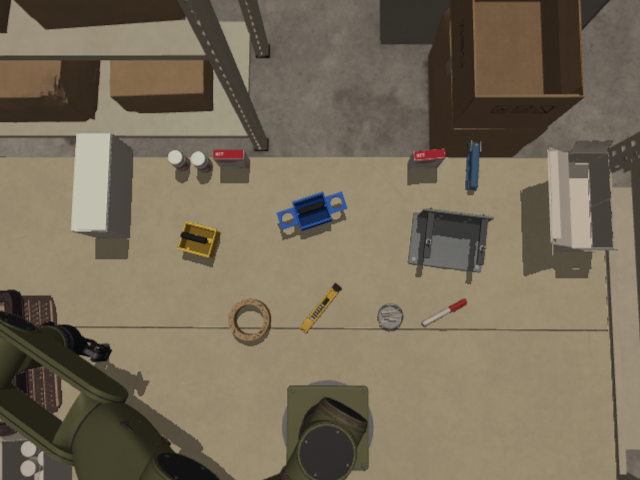

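The scene view shows the blue caddy at (318,250), yellow at (226,218) and the stand at (430,330). In the top view they are at (312,212), (198,240) and (450,240), with the stand's back panel away from the robot. Next I'll enlarge the caddy and the stand.

```bash
cat > h.py <<'E'
import numpy as np,cv2
from rig import ctrl,imaging
def cam(n):
    c=imaging.calibration(n); return np.array(c["camera_matrix"]),cv2.Rodrigues(np.array(c["rvec"],float))[0],np.array(c["tvec"],float).ravel()
def at_z(n,u,v,z):
    K,R,t=cam(n); r=R.T@np.linalg.solve(K,[u,v,1]); o=-R.T@t
    return o+r*(z-o[2])/r[2]
def cloud(n,d):
    K,R,t=cam(n); v,u=np.mgrid[:480,:640]
    P=np.stack([(u-K[0,2])/K[0,0]*d,(v-K[1,2])/K[1,1]*d,d],-1)
    return (P-t)@R
E
python3 - <<'E'
from h import *
f=np.load("top0.npz");p,d=f["p"],f["d"]
a=cv2.resize(p[180:245,270:356],None,fx=8,fy=8,interpolation=cv2.INTER_CUBIC)
b=cv2.resize(p[198:280,400:500],None,fx=7,fy=7,interpolation=cv2.INTER_CUBIC)
cv2.imwrite("pics/ca.png",a[:,:,::-1]);cv2.imwrite("pics/st.png",b[:,:,::-1])
W=cloud("top",d)
hsv=cv2.cvtColor(p,cv2.COLOR_RGB2HSV)
m=(hsv[...,0]>100)&(hsv[...,0]<130)&(hsv[...,1]>150);m[:,360:]=0
P=W[m];e=P[(P[:,2]>52)&(P[:,2]<68)]
print("z pct",np.percentile(P[:,2],[5,25,50,75,95]),len(e))
r=cv2.minAreaRect(e[:,:2].astype(np.float32));print(r)
# grip top
q=W[185:235,280:345].reshape(-1,3);g=q[(q[:,2]>85)&(q[:,2]<115)];print(g.mean(0),np.median(g[:,2]),cv2.minAreaRect(g[:,:2].astype(np.float32)))
s=W[200:280,400:500].reshape(-1,3)
for lo,hi in((112,124),(125,133),(138,160)):
    k=s[(s[:,2]>lo)&(s[:,2]<hi)]
    print(lo,len(k),k.mean(0) if len(k) else 0, cv2.minAreaRect(k[:,:2].astype(np.float32)) if len(k)>3 else k)
    if lo==138: print(k)
E
```

```text
z pct [-5.87287088e-02  6.57768350e+00  5.16906370e+01  5.91538191e+01
  6.49694627e+01] 529
((545.7130737304688, 42.00806427001953), (71.95317077636719, 172.48684692382812), 18.464679718017578)
[546.63504857  42.54830067  99.9176899 ] 99.79257024253 ((547.251220703125, 43.04407501220703), (16.592302322387695, 65.0838851928711), 18.067363739013672)
112 668 [ 477.76137917 -310.21466691  118.90001175] ((474.59686279296875, -307.9875183105469), (167.83482360839844, 119.63420104980469), 82.8272933959961)
125 133 [ 519.96490417 -316.01747023  127.88959827] ((489.7368469238281, -311.0522155761719), (167.9391326904297, 87.62676239013672), 82.56761169433594)
138 17 [ 454.81209776 -301.97474355  147.34800353] ((453.9467468261719, -305.7908935546875), (136.11981201171875, 5.11335563659668), 83.1589126586914)
[[ 464.25881849 -238.48008214  147.37203264]
 [ 463.75227375 -240.01258492  152.56647088]
 [ 464.06919575 -242.88004306  149.44857028]
 [ 462.58578665 -239.6120821   140.04094943]
 [ 461.66063874 -240.44983287  149.62428223]
 [ 461.60741504 -242.71202577  150.2540085 ]
 [ 462.17426542 -246.01819885  144.51742124]
 [ 460.1163269  -241.82257266  140.87003154]
 [ 458.9916034  -242.27618784  152.70644637]
 [ 448.74959684 -367.82716907  139.15498594]
 [ 448.26186481 -368.78074929  144.81662975]
 [ 447.36054235 -368.52585509  155.1954174 ]
 [ 447.66672242 -371.73294255  151.79946188]
 [ 445.2880349  -366.99315503  151.71010645]
 [ 445.85307564 -370.97536379  145.23870587]
 [ 445.87309738 -373.37024011  145.10572436]
 [ 443.53640336 -371.10155518  144.49481522]]
```

View pics/ca.png

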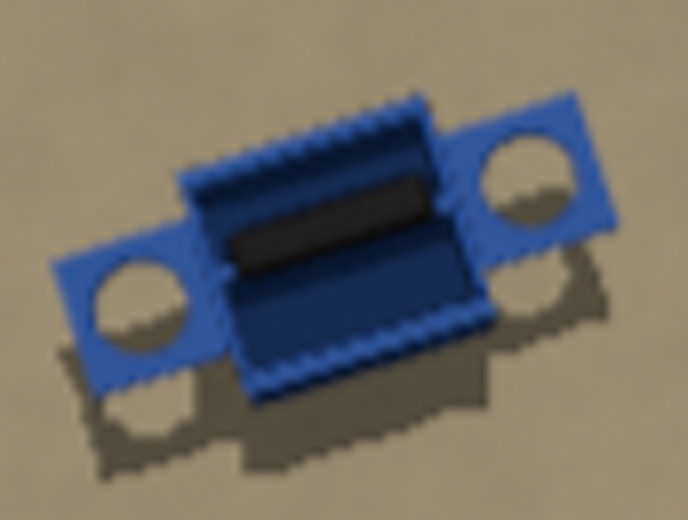

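View pics/st.png

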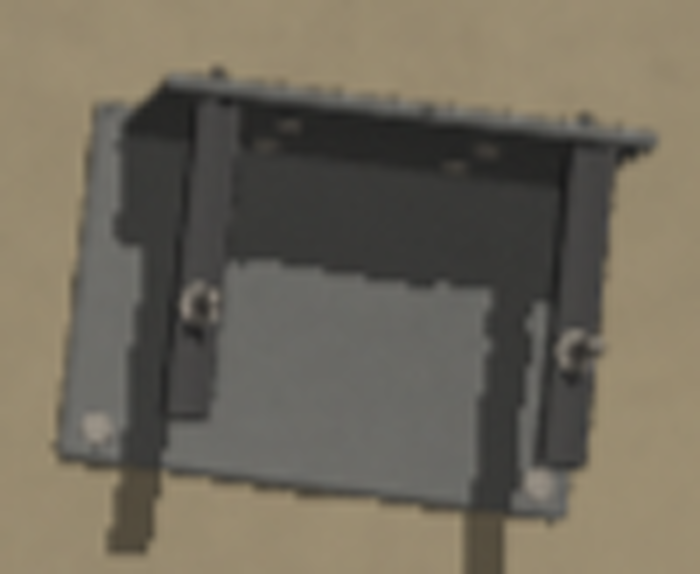

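The caddy crop shows the eyes at crop (142,305) and (528,180), with the bar across the box. The stand crop shows the pins near (200,303) and (575,350), with the panel at the top, away from the robot.

```bash
cat >> h.py <<'E'
from scipy.spatial.transform import Rotation as Ro
def go(pos,ydeg):
    s=ctrl.state(); R=Ro.from_quat(s["ee_rot"])
    y=np.array([np.cos(np.radians(ydeg)),np.sin(np.radians(ydeg)),0]);z=np.array([0,0,-1.])
    T=Ro.from_matrix(np.stack([np.cross(y,z),y,z],1))
    print("t",round(s["time"],2),"pos",s["tool_pos"].round(1),"shift",R.inv().apply(np.array(pos)-s["tool_pos"]).round(1),"turn",(R.inv()*T).as_rotvec().round(4),"shift in target axes",T.inv().apply(np.array(pos)-s["tool_pos"]).round(1))
    print("force",s["force"].round(1),"gap",round(s["finger_gap"],1),"grip",s["grip_force"])
E
python3 - <<'E'
from h import *
f=lambda x,y:at_z("top",x/8+269.56,y/8+179.56,60)
a,b=f(142,305),f(528,180);print(a,b,(a+b)/2,np.linalg.norm(a-b),np.degrees(np.arctan2(-(a-b)[0],(a-b)[1])))
go([546.5,42.7,300],18.1)
# shelf clearance
W=cloud("top",np.load("top0.npz")["d"]);q=W[:,100:400].reshape(-1,3);q=q[(q[:,2]>200)&(q[:,0]>400)&(q[:,2]<1300)]
print(q[:,0].min(),q[q[:,0]<q[:,0].min()+15][:5])
E
```

```text
[526.16295983 103.47906806  60.        ] [566.65092711 -19.08853853  60.        ] [546.40694347  42.19526476  60.        ] 129.08173255826728 18.280027464970004
t 0.1 pos [232.1 525.7 403.9] shift [-482.7 -314.7  104.4] turn [-1.900e-03  6.000e-04  8.391e-01] shift in target axes [-556.8  148.8  103.9]
force [-0.8  0.2  0.2] gap 85.1 grip 0.0
889.2707472397709 [[898.82482434 290.69444107 465.74865693]
 [901.6217867  290.20235363 460.36745533]
 [901.6995562  288.28051595 460.20305432]
 [899.53282555 285.20128912 464.34492719]
 [899.58157099 283.27128584 464.2362641 ]]
```

Request:
send_rows(
  targets=[
    [[-20,-13,0],[0,0,0],85],
    [[-45,-29,0],[0,0,0],85],
    [[-45,-29,0],[0,0,0],85],
    [[-45,-29,0],[0,0,0],85],
    [[-45,-29,0],[0,0,0],85],
    [[-45,-29,0],[0,0,0],85],
    [[-45,-29,0],[0,0,0],85],
    [[-45,-29,0],[0,0,0],85],
  ],
)

```text
time: 1.1
tool_pos: [451.8, 190.3, 404.7]
ee_rot: [0.207, 0.978, -0.0, -0.0]
force: [0.6, 0.8, -0.7]
finger_gap: 84.7
grip_force: 0.0
```

Request:
send_rows(
  targets=[
    [[-45,-29,0],[0,0,0],85],
    [[-45,-29,0],[0,0,0],85],
    [[-40,-26,0],[0,0,0],85],
    [[-18,-14,0],[0,0,0.168],85],
    [[0,0,0],[0,0,0.168],85],
    [[0,0,0],[0,0,0.168],85],
    [[0,0,0],[0,0,0.168],85],
    [[0,0,0],[0,0,0.167],85],
  ],
)

```text
time: 2.1
tool_pos: [546.5, 42.4, 404.4]
ee_rot: [0.59, 0.808, -0.001, -0.0]
force: [-0.3, 0.2, -0.2]
finger_gap: 84.9
grip_force: 0.0
```

Request:
send_rows(
  targets=[
    [[0,0,20],[0,0,0],85],
    [[0,0,25],[0,0,0],85],
    [[0,0,25],[0,0,0],85],
    [[0,0,20],[0,0,0],85],
    [[0,0,10],[0,0,0],85],
    [[0,0,0],[0,0,0],85],
    [[0,0,0],[0,0,0],85],
    [[0,0,0],[0,0,0],85],
  ],
)

```text
time: 3.1
tool_pos: [547.6, 43.6, 305.6]
ee_rot: [0.587, 0.81, 0.001, 0.001]
force: [-0.2, 0.4, 0.1]
finger_gap: 84.7
grip_force: 0.0
```

Run:
```python
from h import *
go([546.5,42.5,250],18.1)
p,d=imaging.capture("top");cv2.imwrite("pics/t1.png",cv2.resize(p[150:270,240:400],None,fx=4,fy=4)[:,:,::-1])
```

```text
t 3.1 pos [547.6  43.6 305.6] shift [-0.7 -1.5 55.6] turn [0.0017 0.0006 0.0001] shift in target axes [-0.7 -1.4 55.6]
force [-0.2  0.4  0.1] gap 84.7 grip 0.0
```

Request:
send_rows(
  targets=[
    [[0,-1,14],[0,0,0],85],
    [[0,0,15],[0,0,0],85],
    [[0,0,15],[0,0,0],85],
    [[0,0,11],[0,0,0],85],
    [[0,0,0],[0,0,0],85],
    [[0,0,0],[0,0,0],8],
    [[0,0,0],[0,0,0],8],
    [[0,0,0],[0,0,0],8],
  ],
)

```text
time: 4.15
tool_pos: [546.5, 43.3, 250.2]
ee_rot: [0.587, 0.81, 0.0, 0.0]
force: [0.4, -0.6, 0.3]
finger_gap: 31.4
grip_force: 0.0
```

Request:
send_rows(
  targets=[
    [[0,0,0],[0,0,0],8],
    [[0,0,0],[0,0,0],8],
    [[0,0,0],[0,0,0],8],
    [[0,0,0],[0,0,0],8],
    [[0,0,0],[0,0,0],8],
    [[0,0,0],[0,0,0],8],
    [[0,0,0],[0,0,0],8],
    [[0,0,0],[0,0,0],8],
  ],
)

```text
time: 5.15
tool_pos: [546.7, 43.4, 250.3]
ee_rot: [0.587, 0.81, 0.0, 0.001]
force: [-0.0, 0.6, 6.1]
finger_gap: 14.6
grip_force: 59.6
```

Request:
send_rows(
  targets=[
    [[0,0,-10],[0,0,0],8],
    [[0,0,-25],[0,0,0],8],
    [[0,0,-32],[0,0,0],8],
    [[0,0,-32],[0,0,0],8],
    [[0,0,-32],[0,0,0],8],
    [[0,0,-32],[0,0,0],8],
    [[0,0,-20],[0,0,0],8],
    [[0,0,-7],[0,0,0],8],
  ],
)

```text
time: 6.15
tool_pos: [546.1, 43.3, 440.6]
ee_rot: [0.587, 0.81, 0.0, 0.0]
force: [-0.5, -0.9, -2.7]
finger_gap: 15.0
grip_force: 58.9
```

Run:
```python
from h import *
go([454.5,-306,430],-7)
p,d=imaging.capture("scene");cv2.imwrite("pics/s1.png",cv2.resize(p[120:360,220:460],None,fx=2.5,fy=2.5)[:,:,::-1])
```

```text
t 6.15 pos [546.1  43.3 440.6] shift [-303.6 -195.6   10.6] turn [8.000e-04 1.000e-04 4.381e-01] shift in target axes [-357.9  -48.3   10.6]
force [-0.5 -0.9 -2.7] gap 15.0 grip 58.85134935379028
```

View pics/s1.png

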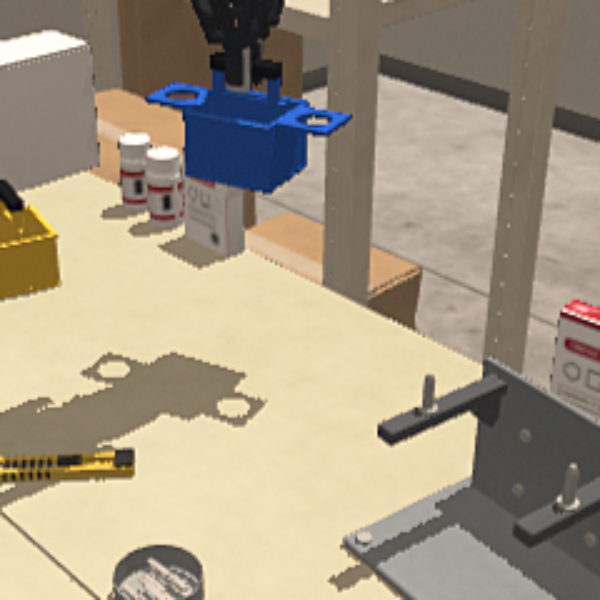

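The caddy hangs level in the grip (eyes at crop (183,95) and (318,122)) and both pins are in clear view at (428,393) and (570,487). Now I'll carry it over the stand.

Request:
send_rows(
  targets=[
    [[-15,-10,0],[0,0,0],8],
    [[-32,-20,0],[0,0,0],8],
    [[-42,-27,0],[0,0,0],8],
    [[-45,-29,0],[0,0,0],8],
    [[-45,-29,0],[0,0,0],8],
    [[-45,-29,0],[0,0,0],8],
    [[-40,-26,0],[0,0,0],8],
    [[-25,-16,0],[0,0,0],8],
  ],
)

```text
time: 7.2
tool_pos: [457.4, -291.8, 438.0]
ee_rot: [0.588, 0.809, -0.001, -0.002]
force: [-0.1, 0.5, -3.0]
finger_gap: 15.0
grip_force: 58.8
```

Request:
send_rows(
  targets=[
    [[-11,-7,0],[0,0,0],8],
    [[-4,-3,0],[0,0,0.06],8],
    [[0,0,0],[0,0,0.1],8],
    [[0,0,0],[0,0,0.12],8],
    [[0,0,0],[0,0,0.1],8],
    [[0,0,0],[0,0,0.058],8],
    [[0,0,10],[0,0,0],8],
    [[0,0,0],[0,0,0],8],
  ],
)

```text
time: 8.2
tool_pos: [454.0, -305.8, 427.9]
ee_rot: [0.748, 0.663, -0.0, -0.002]
force: [-0.3, -0.5, -2.4]
finger_gap: 15.2
grip_force: 58.8
```

Run:
```python
from h import *
go([454.5,-306,430],-7)
p,d=imaging.capture("top");np.savez("top2.npz",p=p,d=d)
a=cv2.resize(p[190:290,395:505],None,fx=5,fy=5,interpolation=cv2.INTER_CUBIC)
cv2.imwrite("pics/t2.png",a[:,:,::-1])
W=cloud("top",d);hsv=cv2.cvtColor(p,cv2.COLOR_RGB2HSV)
m=(hsv[...,0]>100)&(hsv[...,0]<130)&(hsv[...,1]>150);m[:,:400]=0;m[:190]=0
P=W[m];print(np.percentile(P[:,2],[5,50,95]));e=P[(P[:,2]>215)&(P[:,2]<245)]
print(len(e),cv2.minAreaRect(e[:,:2].astype(np.float32)))
```

```text
t 8.2 pos [ 454.  -305.8  427.9] shift [-0.2  0.5 -2.1] turn [-0.0032 -0.0021  0.0016] shift in target axes [-0.2  0.5 -2.1]
force [-0.3 -0.5 -2.4] gap 15.2 grip 58.77699136734009
[180.05452063 235.71566071 243.27172472]
469 ((452.4127197265625, -305.78411865234375), (176.25302124023438, 70.85172271728516), 73.50161743164062)
```

View pics/t2.png

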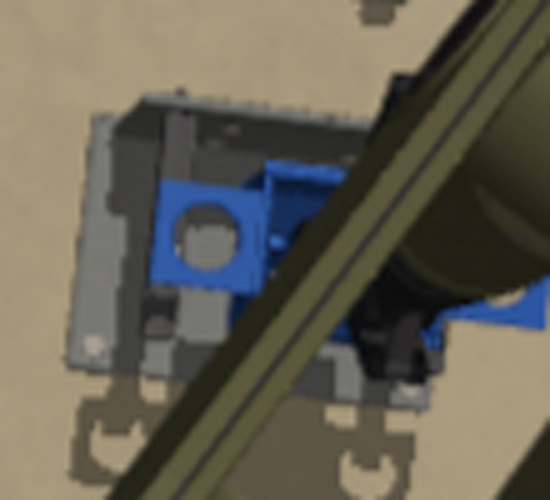

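The left eye is at crop (207,237). The right one is mostly hidden by the arm. I'll check the positions and take a scene view.

Run:
```python
from h import *
print("eye",at_z("top",207/5+394.6,237/5+189.6,238))
# pin tips from crop st.png via scene0 too
for u,v in((200,300),(578,349)): print("pin~",at_z("top",u/7+399.57,v/7+197.57,147))
p0=np.load("scene0.npz")["p"]
p,d=imaging.capture("scene")
a=np.hstack([cv2.resize(x[200:360,350:490],None,fx=2.8,fy=3.5*0.8,interpolation=cv2.INTER_CUBIC) for x in(p0,p)])
cv2.imwrite("pics/s2.png",a[:,:,::-1]);print(a.shape)
```

```text
eye [ 459.81268599 -241.8521721   238.        ]
pin~ [ 460.88968506 -238.82282561  147.        ]
pin~ [ 444.67042682 -366.1222006   147.        ]
(448, 784, 3)
```

View pics/s2.png

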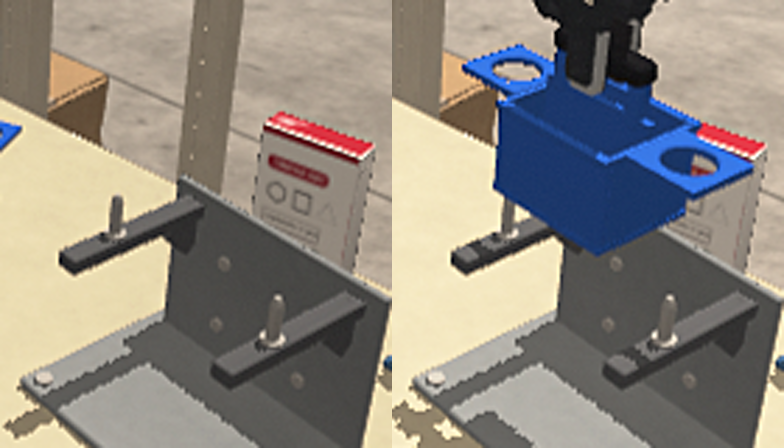

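Run:
```python
from h import *
f=lambda u,v,z:at_z("scene",u/2.8+349.7,v/2.8+199.7,z).round(1)
print("pins",f(117,197,150),f(278,296,150),"base",f(277,344,122),f(114,237,122))
print("eyes",f(516-392,70,236),f(690-392,164,236))
```

```text
pins [ 460.8 -246.   150. ] [ 448.6 -372.4  150. ] base [ 445.  -378.5  122. ] [ 458.7 -247.8  122. ]
eyes [ 463.3 -241.8  236. ] [ 447.3 -372.9  236. ]
```

Request:
send_rows(
  targets=[
    [[0,-0.5,8],[0,0,0],8],
    [[1,0,14],[0,0,0],8],
    [[0,0,14],[0,0,0],8],
    [[0,0,14],[0,0,0],8],
    [[0,0,12],[0,0,0],8],
    [[0,0,8],[0,0,0],8],
    [[0,0,0],[0,0,0],8],
    [[0,0,0],[0,0,0],8],
  ],
)

```text
time: 9.3
tool_pos: [454.4, -305.6, 360.1]
ee_rot: [0.749, 0.663, 0.0, 0.0]
force: [0.3, -0.3, -2.9]
finger_gap: 14.9
grip_force: 58.8
```

Run:
```python
from h import *
go([454.5,-306.5,315],-7)
p,d=imaging.capture("scene")
a=cv2.resize(p[200:360,350:490],None,fx=3.7,fy=3.7,interpolation=cv2.INTER_CUBIC)
cv2.imwrite("pics/s3.png",a[:,:,::-1])
```

```text
t 9.3 pos [ 454.4 -305.6  360.1] shift [-0.8  0.2 45.1] turn [0.0008 0.0005 0.0002] shift in target axes [-0.8  0.2 45.1]
force [ 0.3 -0.3 -2.9] gap 14.9 grip 58.79702925682068
```

View pics/s3.png

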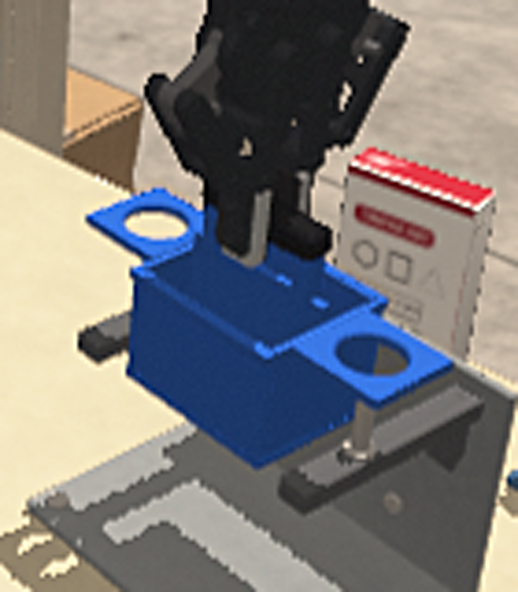

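The near eye (372,354) sits right above the pin tip (about (367,391)). I'll lower it with a 2 mm trim.

Request:
send_rows(
  targets=[
    [[-2,0,5],[0,0,0],8],
    [[0,0,7],[0,0,0],8],
    [[0,0,7],[0,0,0],8],
    [[0,0,7],[0,0,0],8],
    [[0,0,6],[0,0,0],8],
    [[0,0,5],[0,0,0],8],
    [[0,0,3],[0,0,0],8],
    [[0,0,0],[0,0,0],8],
  ],
)

```text
time: 10.35
tool_pos: [453.9, -307.4, 319.5]
ee_rot: [0.749, 0.663, -0.0, -0.0]
force: [0.3, -0.2, -3.8]
finger_gap: 14.5
grip_force: 58.8
```

Run:
```python
from h import *
go([454.5,-306.5,315],-7)
p,d=imaging.capture("scene")
a=cv2.resize(p[200:360,350:490],None,fx=3.7,fy=3.7,interpolation=cv2.INTER_CUBIC)
cv2.imwrite("pics/s4.png",a[:,:,::-1])
```

```text
t 10.35 pos [ 453.9 -307.4  319.5] shift [1.  0.5 4.5] turn [-0.0004 -0.0002  0.0002] shift in target axes [1.  0.5 4.5]
force [ 0.3 -0.2 -3.8] gap 14.5 grip 58.804641366004944
```

View pics/s4.png

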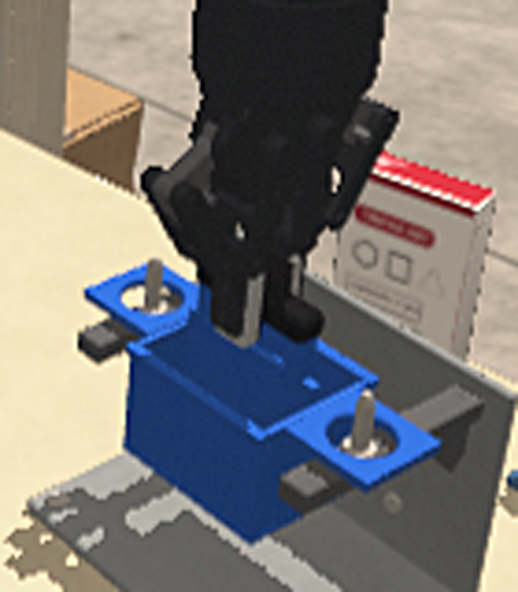

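Both pins, at (155,285) and (365,420), come up through the eyes. The last few mm go in small steps to contact.

Request:
send_rows(
  targets=[
    [[0,0,1],[0,0,0],8],
    [[0,0,1],[0,0,0],8],
    [[0,0,1],[0,0,0],8],
    [[0,0,0.5],[0,0,0],8],
    [[0,0,0.5],[0,0,0],8],
    [[0,0,0],[0,0,0],8],
    [[0,0,0],[0,0,0],8],
    [[0,0,0],[0,0,0],8],
  ],
)

```text
time: 11.4
tool_pos: [453.9, -307.5, 315.7]
ee_rot: [0.749, 0.663, -0.0, 0.0]
force: [0.4, 0.4, -2.7]
finger_gap: 14.8
grip_force: 58.8
```

Request:
send_rows(
  targets=[
    [[0,0,0.5],[0,0,0],8],
    [[0,0,0.5],[0,0,0],8],
    [[0,0,0],[0,0,0],8],
    [[0,0,0],[0,0,0],8],
    [[0,0,0],[0,0,0],8],
    [[0,0,0],[0,0,0],8],
    [[0,0,0],[0,0,0],8],
    [[0,0,0],[0,0,0],8],
  ],
)

```text
time: 12.4
tool_pos: [453.9, -307.4, 315.2]
ee_rot: [0.749, 0.663, 0.0, 0.0]
force: [-2.6, 0.5, 5.0]
finger_gap: 14.9
grip_force: 60.0
```

Contact is made: the z force went from -2.7 to +5 N. Now I'll release and withdraw.

Request:
send_rows(
  targets=[
    [[0,0,0],[0,0,0],30],
    [[0,0,0],[0,0,0],50],
    [[0,0,0],[0,0,0],70],
    [[0,0,0],[0,0,0],70],
    [[0,0,0],[0,0,0],70],
    [[0,0,0],[0,0,0],70],
    [[0,0,0],[0,0,0],70],
    [[0,0,0],[0,0,0],70],
  ],
)

```text
time: 13.4
tool_pos: [453.9, -307.4, 314.7]
ee_rot: [0.749, 0.663, 0.0, 0.0]
force: [1.1, -0.1, 0.3]
finger_gap: 70.1
grip_force: 0.0
```

Request:
send_rows(
  targets=[
    [[0,0,-5],[0,0,0],70],
    [[0,0,-15],[0,0,0],70],
    [[0,0,-25],[0,0,0],70],
    [[0,0,-30],[0,0,0],70],
    [[0,0,-30],[0,0,0],70],
    [[0,0,-20],[0,0,0],70],
    [[0,0,-5],[0,0,0],70],
    [[0,0,0],[0,0,0],70],
  ],
)

```text
time: 14.4
tool_pos: [453.8, -307.3, 445.1]
ee_rot: [0.749, 0.663, 0.0, 0.0]
force: [0.2, -0.2, -0.2]
finger_gap: 69.9
grip_force: 0.0
```

Run:
```python
from h import *
go([454.5,-306.5,440],-7)
p,d=imaging.capture("scene")
a=cv2.resize(p[150:360,200:490],None,fx=2.7,fy=2.7,interpolation=cv2.INTER_CUBIC)
cv2.imwrite("pics/s5.png",a[:,:,::-1])
```

```text
t 14.4 pos [ 453.8 -307.3  445.1] shift [0.9 0.6 5.1] turn [0.0007 0.0004 0.0002] shift in target axes [0.9 0.6 5.1]
force [ 0.2 -0.2 -0.2] gap 69.9 grip 0.0
```

View pics/s5.png

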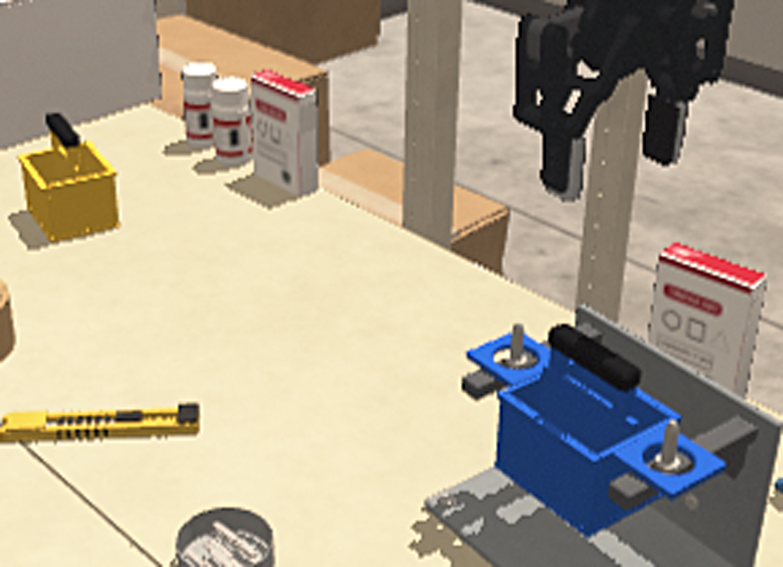

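The caddy hangs level with both pins through its eyes at (517,345) and (670,447). The yellow caddy at (70,190) is untouched and the gripper is clear.

```bash
python3 -c "
from rig import ctrl
print(ctrl.finish_job())"
```

```text
the job is handed in; nothing more can be done
None
```

The blue caddy hangs level on the stand with both eyes over the pins, the yellow caddy was left where it stands, and the job was handed in at about 14.5 s of the 43 s allowed.

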